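# Clamp the oxygen cylinder in the yoke vise to its set force

## Task

The white oxygen cylinder lies loose in the bed of the blue vise: gently slide it along the bed until its foot is fully home against the end stop, then wind the T-bar clockwise until the green indicator tab pops out of the spring box, and stop there. If you wind on, the tab jumps out further and shows its red root, which means the thin cylinder is being crushed: that must never happen. Do not force the T-bar or the vise, and leave the other things on the plate where they are.

Things in the scene. Friction and masses are not known exactly. Their poses are not given: they have to be found in the camera images.
- vise: Fixed blue cast-iron yoke vise on a 12 mm galvanised plate. Origin: underside of its base (plate top), on the screw axis; z up, x along the cylinder bed from the end stop (-x) to the open end (+x). Base 190 (x) x 150 x 18 mm. V bed with two 45-degree rubber faces, x -69 to 81 mm, holds the cylinder axis 70 mm above the origin. The vertical screw carries the T-bar on top and the jaw below.
- bridge (a point): Middle of the yoke's bridge over the bed, 155 mm above the vise's origin. Bridge 36 (x) x 136 (y) x 26 mm on two legs at y +-57 mm, each 34 (x) x 22 mm.
- spring_box (a point): Centre of the top of the dark spring box (56 x 52 mm) on the bridge, 196 mm above the vise's origin. The screw's nut floats in it: once the jaw bears on the cylinder it lifts on its springs from about 55 N, 15 N per mm. At the set force the tab is let go: somewhere from 2.5 to 6.5 mm of lift (95 to 155 N, differs from vise to vise); about 1.8 mm more lift lets it jump to red.
- tbar (a joint): Turn of T-bar and screw, rad, growing clockwise from above (tightening), 1.6 mm per rad, start 1.2 to 3.3. At 0 the bar lies along the vise's x, so its yaw is the vise's minus this. Takes 0.32 N m free, rising to 0.6 N m (7 to 14 N at 45 mm radius); stays where left. Start to green about 3 to 8 rad; green to red only about 1 rad more.
- bar_hub (a point): Centre of the T-bar on the screw axis: hub of radius 14 mm (14 below to 16 mm above), round cross bar of radius 6 mm reaching 65 mm to each side, balls of radius 9 mm on its ends. About 0.262 m above the table; it does not sink when turned (captive screw) but rises up to 8 mm with the load. 40 mm of free air below the bar. Push it round with closed fingers or pinch it from above.
- bar_end (a point): Centre of one end ball of the T-bar, 65 mm from bar_hub. Pushing the bar or the vise with more than 40 N is forcing it.
- tab (a joint): How far the sprung indicator tab sticks out of the spring box, in m: 0 is in (flush), 0.008 is popped out with only green showing (set force reached, right), 0.015 is out with its red root showing (over-tightened, wrong). It jumps by itself and stays out.
- tab_tip (a point): Middle of the outer end of the tab, 22 mm wide and 8 mm thick: black end face, green sides that show only when it is out, then a red root; it comes out of the white-framed slot in the +x face of the spring box (vise's axes), 183 mm above the vise's origin.
- jaw: Upper jaw under the screw: a blue block with a flat black rubber pad 40 x 44 mm; its underside is 109 mm above this body's origin. It does not turn. It starts 2 to 6 mm above the cylinder.
- cylinder: Short white aluminium oxygen cylinder, about 0.4 kg, lying in the V bed 15 to 35 mm short of the end stop. Origin: centre of its flat foot; x along its axis to the valve. Radius 32 mm, 150 mm long, then shoulder, neck, a brass valve block 26 x 26 mm from 174 to 214 mm and a spindle end of radius 8 mm to 222 mm. Sliding it takes 2 to 6 N.
- foot (a point): Centre of the cylinder's foot (same point as the origin of cylinder).
- valve_end (a point): Centre of the valve's end face, on the axis, 222 mm from the foot: the place to push. Free air beyond and below it. A gentle push: once the foot meets the rigid stop the force climbs at once; above 30 N it is a shove.
- stop_face (a point): Centre of the face of the vise's rigid end stop (60 mm wide, 18 to 96 mm above the vise's origin), on the line of the cylinder axis; the foot is home when it touches this face. Axes as the vise's.
- key: Steel T-handle cylinder key lying on the plate, 125 mm long, bar 120 mm, 16 mm thick. Leave alone.
- gauge: Round chrome pressure gauge lying face up, 63 mm across, 28 mm thick. Leave alone.
- regulator: Brass oxygen regulator lying on the plate, about 140 mm long, 48 mm high. Leave alone.
- spanner: Red plastic spanner, 150 mm long, lying flat. Leave alone.
- seal_tub: Yellow open tub of black seals, 100 x 75 x 35 mm. Leave alone.
- spare: Spare white oxygen cylinder standing upright, 64 mm across, 226 mm high. Leave alone.

How it is judged:
On the way, in this order (a step that is already met when the one before it is completed fails the run):
1. the cylinder's foot is home against the end stop, the tab still in (x of foot in the frame of stop_face below 0.0025 m and value of joint tab below 0.003 m), for 0.2 s.
2. the screw is tightened until the green tab pops out (x of foot in the frame of stop_face below 0.0025 m and value of joint tab between 0.005 and 0.011 m and contact force between jaw and cylinder above 70 N), for 0.2 s.
At the end, for the whole second after the job is handed in: The cylinder lies at rest in the V bed (within 3 degrees of it) with its foot within 2.5 mm of the end stop, clamped by the jaw with more than 70 N, and the tab is out on green only: by 5 to 11 mm (green stop at 8 mm, red at 15 mm) (all of step 2 and linear speed of cylinder below 0.01 m/s and angle between the x axis of cylinder and the x axis of vise, either way round below 0.05 rad); the robot touches nothing.
It fails at once if the vise is over-tightened: the tab jumps out further and shows red (value of joint tab above 0.011 m).
It fails at once if the cylinder is shoved with more than 30 N (contact force between any of the fingers, the arm and cylinder above 30 N).
It fails at once if the vise or its T-bar is forced with more than 40 N (contact force between any of the fingers, the arm and vise above 40 N).
It fails at once if another thing on the plate is moved by more than 20 mm (distance of any of key, gauge, regulator, spanner, seal_tub, spare from where it was at the start of the episode above 0.02 m).
It also fails if it takes over 64 s, if anything falls off the work surface, if the arm or the gripper's body presses on something with over 40 N, if the wrist force passes 120 N, or if a joint passes its speed limit or range.

## Robot

A 6-joint arm with a two-finger parallel gripper is mounted at the origin on the work surface. World frame = base frame: x ahead of the robot, y to its left, z up, the work surface at z = 0. Lengths are in m, angles in rad, forces in N, time in s.
With the tool pointing down it reaches from about 0.325 to 0.85 m from the base axis. Payload 15.5 kg.
Tool frame: the origin (TCP) lies between the finger pads; the fingertips stand 25 mm ahead of it and the grasp point (between the pads) lies 6 mm ahead of it; z points along the fingers, y is the line along which they close (so a half turn about z gives the same grasp; the last joint's range is limited). The gripper opens to 91 mm and grips with 3 to 60 N. Pads are 32 mm wide; open, the fingers measure 118 mm over their backs; the gripper's body (76 mm by 178 mm) begins 60 mm behind the grasp point.
Start: joints at [1.248, 0.494, 1.345, -0, 1.302, -0.096], TCP at [0.141, 0.609, 0.239] pointing down, gripper open.
Joint ranges: [-2.91, 2.91], [-0.82, 2.16], [0.22, 2.67], [-1.22, 4.37], [0.12, 2.79], [-3.08, 3.08]. Speed limits (rad/s): [1.89, 1.89, 2.57, 3.01, 3.01, 3.01].

## Interface

Orientations are given as a unit quaternion [x, y, z, w].
In Python, from rig import env gives the robot as it stands.
- The arm moves only by the tool jog_arm, never from a script. Its argument "commands" is a list of rows, each a list of 7 numbers: the shift along the world's x, y, z in cm, then the turn, a rotation vector about the world's x, y, z in degrees, then the finger opening in cm, from 0 to 9.12. A call has 1 to 10 rows; each row shifts and turns the commanded pose from where the row before left it; what a row does not reach is not made up. A row lasts 1/10 s, in which the tool goes at most 50 mm and 8.59 degrees, less where a joint would pass 70% of its speed; a pose out of reach is approached as far as the arm can. A call with a gripper value outside its range is refused whole. The fingers move at their own pace and stop on an object; "grip_force" is the grip in N (left out, the last holds). Time passes only in rows, so rows that do not move let the fingers close. It gives the time, the measured TCP pose, the force, the opening and the grip force at its end, in the units of the state.
- env.observe(): the state, without advancing time (a new reading comes with each control period).
- env.capture(name): name is "scene" or "top" or "wrist"; returns a dict with "img" (384x512x3 uint8, red, green, blue), "mtx" (3x3 intrinsics, pixels), "position" and "rotation" of the camera in the world. Camera axes: x right, y up, looking along -z (the intrinsics and any distortion apply to the point x, -y, -z); pixel columns grow to the right and rows downward; lengths in m; the calibration is good to about 2 mm. A picture is of the moment at which its call begins. There is no depth.
- env.job_done(): hands the job in; it is judged then, once.
The state is a dict: "time_s": time; "joints": joint angles; "joint_vel": joint speeds; "tau": joint torques, N m; "tool_pos": TCP position; "ee_rot": TCP orientation; "contact_force": force on the tool from outside, world axes, zero at the start; "wrist_torque": the same for the moment, N m; "gripper_width": opening from 0.0 (shut) to 1.0 (fully open); "grasp_force": force on a finger pad.
Only numpy, scipy, OpenCV 4.12 (cv2) and the standard library are available. Lean on these libraries where they do the work, as an engineer would, in place of code of your own. Each camera call takes 0.05 s, during which the arm holds its last target. There are 200 camera calls.

## Working session

There is one attempt and no reset: what is moved stays moved. The work goes in short steps, Python scripts to look and compute and a tool call to move; the robot and the scene stay as the last step left them, time stands still between calls to the robot, and variables do not carry over. Pictures are saved under pics/ and viewed, at most 10 in all, crops included, and the job is handed in when it is done.

Besides the shell and the picture viewer there is one more tool, called after ">>>" as name([rows], argument=value, ...), one row to a line, values as JSON. jog_arm: Moves the arm, as the interface text tells. Its arguments: {"type":"object","properties":{"commands":{"type":"array","items":{"type":"array","items":{"type":"number"}}},"grip_force":{"type":"number"}},"required":["commands"]}

```bash
ls; mkdir -p pics
cat > h.py <<'E'
import numpy as np,cv2
from rig import env
def cap(n,f=None):
    c=env.capture(n)
    if f: cv2.imwrite('pics/'+f,cv2.cvtColor(c['img'],cv2.COLOR_RGB2BGR))
    c['position']=np.array(c['position']);c['rotation']=np.array(c['rotation']);c['mtx']=np.array(c['mtx']);return c
def ray(c,uv):
    K=c['mtx'];d=np.array([(uv[0]-K[0,2])/K[0,0],-(uv[1]-K[1,2])/K[1,1],-1]);R=c['rotation']
    return c['position'],R@d
def onz(c,uv,z):
    p,d=ray(c,uv);return p+d*(z-p[2])/d[2]
def proj(c,P):
    q=c['rotation'].T@(np.array(P)-c['position']);K=c['mtx']
    return np.array([K[0,2]+K[0,0]*q[0]/-q[2],K[1,2]+K[1,1]*-q[1]/-q[2]])
E
python3 - <<'E'
from h import *
t=cap('top','top1.png');s=cap('scene','scene1.png')
for c in(t,s):print(c.keys(),c['position'],c['rotation'],c['mtx'])
print(env.observe())
E
```

```text
pics
dict_keys(['img', 'mtx', 'position', 'rotation']) [0.29502592 0.01708833 1.81851135] [ 0.05454379 -0.06188734 -0.6997813   0.70957809] [[473.43056265   0.         256.57825849]
 [  0.         473.43056265 197.10930941]
 [  0.           0.           1.        ]]
dict_keys(['img', 'mtx', 'position', 'rotation']) [1.25492437 0.2744778  1.10822135] [0.19045538 0.27580075 0.77972785 0.52885269] [[362.20282517   0.         265.5295454 ]
 [  0.         362.20282517 197.91113622]
 [  0.           0.           1.        ]]
{'time_s': 0.1, 'joints': array([ 1.24747465e+00,  4.94110978e-01,  1.34605188e+00, -8.96845583e-06,
        1.30246900e+00, -9.55308822e-02]), 'joint_vel': array([ 0.00022369, -0.00242956,  0.00034757, -0.00065763,  0.0023435 ,
       -0.00078603]), 'tau': array([ 1.79122002e-03, -8.80241704e+01, -3.82542765e+01,  7.08950520e-02,
        4.83329664e-02,  7.40109755e-06]), 'tool_pos': array([0.14106502, 0.60856804, 0.23840999]), 'ee_rot': array([ 1.13648111e-01,  9.93520929e-01, -5.09143875e-04, -1.03795116e-04]), 'contact_force': array([ 0.31209329, -0.0405929 , -0.83483992]), 'wrist_torque': array([ 0.04243608,  0.01327517, -0.06107298]), 'grasp_force': 0.0, 'gripper_width': 0.9973130523844707}
```

```bash
sed -i "s/c\['rotation'\]=np.array(c\['rotation'\])/c['rotation']=Rotation.from_quat(c['rotation']).as_matrix()/; 1a from scipy.spatial.transform import Rotation" h.py; python3 -c "
import cv2
a=cv2.imread('pics/top1.png');print(a.shape)"
```

```text
(384, 512, 3)
```

View pics/top1.png

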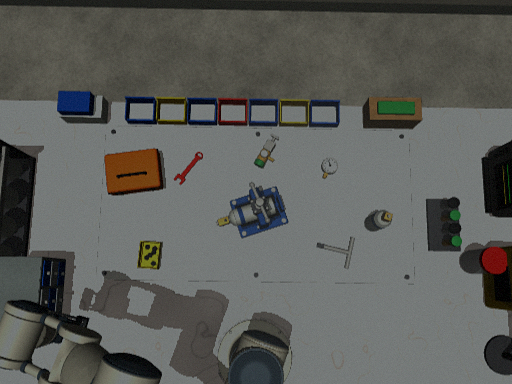

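View pics/scene1.png

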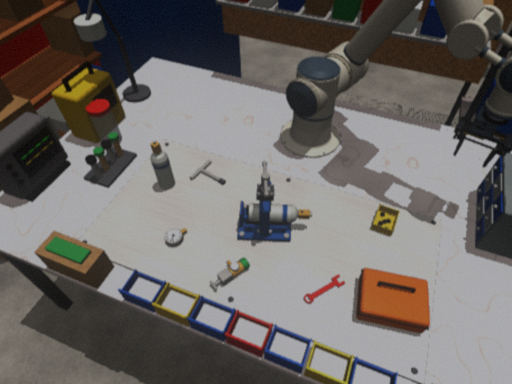

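Run:
```python
import cv2,numpy as np
a=cv2.imread('pics/top1.png')[170:250,205:300];b=cv2.imread('pics/scene1.png')[150:250,225:325]
a=cv2.resize(a,(475,400),interpolation=cv2.INTER_CUBIC)
cv2.imwrite('pics/ct.png',cv2.resize(a,None,fx=1.5,fy=1.5))
cv2.imwrite('pics/cs.png',cv2.resize(b,(600,600),interpolation=cv2.INTER_CUBIC))
```

```text
(no output)
```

View pics/ct.png

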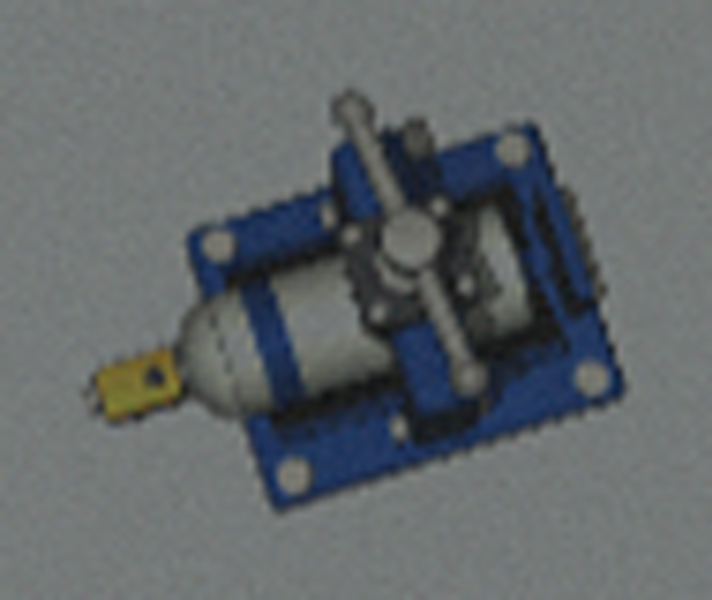

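View pics/cs.png

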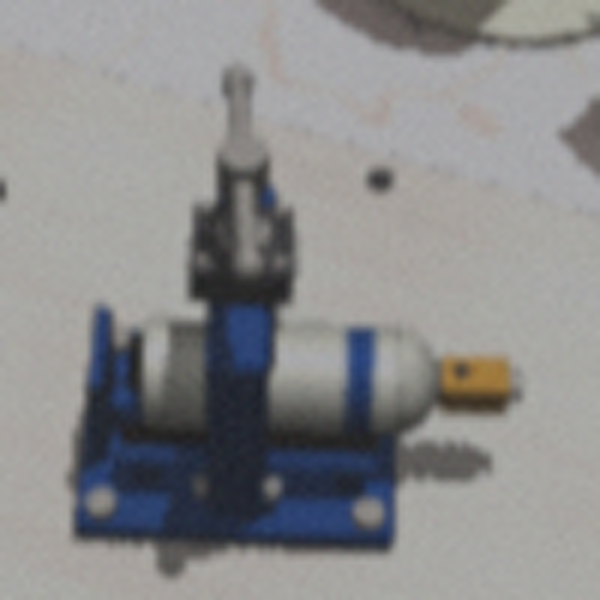

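Run:
```python
from h import *
t=cap('top');s=cap('scene')
T=lambda x,y:(205+(x+.5)/7.5-.5,170+(y+.5)/7.5-.5)
S=lambda x,y:(225+(x+.5)/6-.5,150+(y+.5)/6-.5)
cs=[onz(t,T(*p),.03) for p in[(190,232),(530,125),(622,392),(280,508)]]
print(cs,'centre',np.mean(cs,0),[np.linalg.norm(cs[i]-cs[i-1]) for i in range(4)])
x=(cs[0]+cs[3]-cs[1]-cs[2]);y=(cs[2]+cs[3]-cs[0]-cs[1]);print('yaw',np.degrees(np.arctan2(x[1],x[0])),np.degrees(np.arctan2(y[1],y[0])))
h=onz(t,T(411,238),.278);e1=onz(t,T(352,108),.266);e2=onz(t,T(468,378),.266)
print('hub',h,e1,e2,np.linalg.norm(e1-e2),(e1+e2)/2,np.degrees(np.arctan2(*(e1-e2)[1::-1])))
v=onz(t,T(90,398),.082);print('valve top',v)
def tri(a,b):
    A=[];B=[]
    for p,d in(a,b):
        d=d/np.linalg.norm(d);M=np.eye(3)-np.outer(d,d);A.append(M);B.append(M@p)
    return np.linalg.solve(sum(A),sum(B))
print('valve tri',tri(ray(t,T(90,398)),ray(s,S(520,384))))
print('e1? tri',tri(ray(t,T(468,378)),ray(s,S(236,78))))
print([onz(s,S(*p),.03) for p in[(78,540),(392,547)]],onz(s,S(520,384),.082))
```

```text
[array([0.57803366, 0.10220252, 0.03      ]), array([ 0.63615884, -0.07081108,  0.03      ]), array([ 0.49920704, -0.1183341 ,  0.03      ]), array([0.43806492, 0.05380978, 0.03      ])] centre [ 0.53786612 -0.00828322  0.03      ] [np.float64(0.14809829413244488), np.float64(0.18251642054316963), np.float64(0.14496287320238493), np.float64(0.18267971092541202)]
yaw 109.06231275157242 -160.89567327667189
hub [ 0.53755698 -0.00666056  0.278     ] [0.59764802 0.02012846 0.266     ] [ 0.47748762 -0.03266495  0.266     ] 0.13124657597184114 [ 0.53756782 -0.00626825  0.266     ] 23.71865793860745
valve top [0.4865848  0.14695482 0.082     ]
valve tri [0.48583276 0.14762011 0.08675376]
e1? tri [ 0.47785742 -0.03332237  0.26456328]
[array([ 0.64803838, -0.06510652,  0.03      ]), array([0.58439763, 0.10705828, 0.03      ])] [0.48198116 0.14804527 0.082     ]
```

>>> jog_arm([
  [2.7, -3.4, 0, 0, 0, -4.8, 0],
  [2.7, -3.4, 0, 0, 0, -4.8, 0],
  [2.7, -3.4, 0, 0, 0, -4.8, 0],
  [2.7, -3.4, 0, 0, 0, -4.8, 0],
  [2.7, -3.4, 0, 0, 0, -4.8, 0],
  [2.7, -3.4, 0, 0, 0, -4.8, 0],
  [2.7, -3.4, 0, 0, 0, -4.8, 0],
  [2.7, -3.4, 0, 0, 0, -4.8, 0],
  [2.7, -3.4, 0, 0, 0, -4.8, 0],
  [2.7, -3.4, 0, 0, 0, -4.8, 0],
])

```text
time_s: 1.2
tool_pos: [0.412, 0.2673, 0.239]
ee_rot: [0.509, 0.861, 0.0, 0.0]
contact_force: [-0.8, 1.0, -0.2]
gripper_width: 0.157
grasp_force: 0.0
```

>>> jog_arm([
  [2.7, -3.2, 0, 0, 0, -4.9, 0],
  [2.7, -3.2, 0, 0, 0, -4.9, 0],
  [0, 0, 0, 0, 0, 0, 0],
])

```text
time_s: 1.5
tool_pos: [0.468, 0.2017, 0.2389]
ee_rot: [0.582, 0.813, 0.0, 0.001]
contact_force: [-0.1, 0.8, 0.6]
gripper_width: 0.003
grasp_force: 0.0
```

>>> jog_arm([
  [0, 0, -3, 0, 0, 0, 0],
  [0, 0, -3, 0, 0, 0, 0],
  [0, 0, -3, 0, 0, 0, 0],
  [0, 0, -3, 0, 0, 0, 0],
  [0, 0, -2.9, 0, 0, 0, 0],
  [0.33, -0.95, 0, 0, 0, 0, 0],
  [0.33, -0.95, 0, 0, 0, 0, 0],
  [0.33, -0.95, 0, 0, 0, 0, 0],
  [0, 0, 0, 0, 0, 0, 0],
])

```text
time_s: 2.4
tool_pos: [0.4764, 0.1752, 0.0913]
ee_rot: [0.58, 0.814, 0.001, 0.001]
contact_force: [0.3, -0.8, -0.0]
gripper_width: 0.003
grasp_force: 0.0
```

>>> jog_arm([
  [0.1, -0.28, 0, 0, 0, 0, 0],
  [0.1, -0.28, 0, 0, 0, 0, 0],
  [0.1, -0.28, 0, 0, 0, 0, 0],
  [0.1, -0.28, 0, 0, 0, 0, 0],
  [0.1, -0.28, 0, 0, 0, 0, 0],
])

```text
time_s: 2.9
tool_pos: [0.48, 0.1625, 0.09]
ee_rot: [0.58, 0.815, 0.0, -0.0]
contact_force: [-1.7, 6.0, 2.6]
gripper_width: 0.004
grasp_force: 2.7
```

>>> jog_arm([
  [0.1, -0.28, 0, 0, 0, 0, 0],
  [0.1, -0.28, 0, 0, 0, 0, 0],
  [0.1, -0.28, 0, 0, 0, 0, 0],
  [0.1, -0.28, 0, 0, 0, 0, 0],
])

```text
time_s: 3.3
tool_pos: [0.4839, 0.1513, 0.0899]
ee_rot: [0.58, 0.815, 0.0, -0.0]
contact_force: [-1.9, 5.3, 3.2]
gripper_width: 0.002
grasp_force: 3.0
```

>>> jog_arm([
  [0.03, -0.1, 0, 0, 0, 0, 0],
  [0.03, -0.1, 0, 0, 0, 0, 0],
  [0.03, -0.1, 0, 0, 0, 0, 0],
])

```text
time_s: 3.6
tool_pos: [0.4849, 0.1484, 0.09]
ee_rot: [0.58, 0.815, 0.0, -0.0]
contact_force: [-1.2, 6.3, 2.7]
gripper_width: 0.003
grasp_force: 2.9
```

>>> jog_arm([
  [0.03, -0.1, 0, 0, 0, 0, 0],
  [0.03, -0.1, 0, 0, 0, 0, 0],
  [0.03, -0.1, 0, 0, 0, 0, 0],
])

```text
time_s: 3.9
tool_pos: [0.4857, 0.146, 0.09]
ee_rot: [0.58, 0.815, 0.001, -0.001]
contact_force: [-5.5, 20.9, 3.6]
gripper_width: 0.005
grasp_force: 10.8
```

>>> jog_arm([
  [-0.02, 0.05, 0, 0, 0, 0, 0],
  [0, 0, 0, 0, 0, 0, 0],
  [-0.1, 0.28, 0, 0, 0, 0, 0],
  [-0.6, 1.8, 0, 0, 0, 0, 0],
  [-0.6, 1.8, 0, 0, 0, 0, 0],
  [0, 0, 4.5, 0, 0, 0, 0],
  [0, 0, 4.5, 0, 0, 0, 0],
  [0, 0, 4.5, 0, 0, 0, 0],
  [0, 0, 4.5, 0, 0, 0, 0],
  [0, 0, 4.5, 0, 0, 0, 0],
])

```text
time_s: 4.9
tool_pos: [0.4721, 0.1843, 0.3169]
ee_rot: [0.58, 0.815, -0.0, 0.0]
contact_force: [0.3, -0.1, -0.8]
gripper_width: 0.003
grasp_force: 0.0
```

Run:
```python
from h import *
cv2.imwrite
o=env.observe();print(o['time_s'],o['tool_pos'],o['contact_force'],o['joints'])
w=cap('wrist');s=cap('scene');t=cap('top')
S=s['img'][150:250,225:325];T=t['img'][170:250,205:300]
im=np.hstack([cv2.resize(w['img'],(400,300)),cv2.resize(S,(300,300),interpolation=cv2.INTER_CUBIC)])
cv2.imwrite('pics/m1.png',im[:,:,::-1])
cv2.imwrite('pics/wr1.png',w['img'][:,:,::-1])
```

```text
4.9 [0.47214087 0.18425461 0.31689012] [ 0.28622933 -0.14056435 -0.82691028] [ 2.54398656e-01  2.52250770e-01  1.51301400e+00 -2.99449619e-04
  1.37635051e+00 -7.97762796e-02]
```

View pics/m1.png

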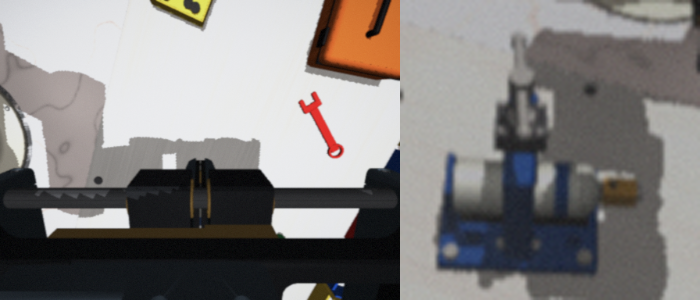

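>>> jog_arm([
  [2.2, -3.5, 0, 0, 0, 1.2, 0],
  [2.2, -3.5, 0, 0, 0, 1.2, 0],
  [2.2, -3.5, 0, 0, 0, 1.2, 0],
  [2.1, -3.5, 0, 0, 0, 1.2, 0],
  [0, 0, 0, 0, 0, 0, 0],
  [0, 0, -2, 0, 0, 0, 0],
  [0, 0, -2, 0, 0, 0, 0],
  [0, 0, -1.5, 0, 0, 0, 0],
  [0, 0, 0, 0, 0, 0, 0],
])

```text
time_s: 5.95
tool_pos: [0.5579, 0.0447, 0.2571]
ee_rot: [0.545, 0.838, -0.001, -0.002]
contact_force: [-0.5, -0.4, -0.1]
gripper_width: 0.003
grasp_force: 0.0
```

```bash
cat > plan.py <<'E'
# rows from the measured/commanded pose to follow the bar: python3 plan.py phi0_deg dphi_deg n [r nrm]
import sys,numpy as np
C=np.array([.5376,-.0064])
def P(f,r=.040,m=.022):
    f=np.radians(f);return C+r*np.array([np.cos(f),np.sin(f)])+m*np.array([-np.sin(f),np.cos(f)])
if __name__=='__main__':
    f,d,n=map(float,sys.argv[1:4]);n=int(n)
    for i in range(n+1):
        a=P(f+d*i);b=P(f+d*(i+1));print(np.round(f+d*i,1),a.round(4),((b-a)*100).round(2))
E
python3 plan.py 23.7 -5.7 33
python3 - <<'E'
from h import *
o=env.observe();print(o['tool_pos'],o['contact_force'],o['joints'])
s=cap('scene','s2.png');t=cap('top')
cv2.imwrite('pics/m2.png',np.hstack([cv2.resize(s['img'][130:230,225:325],(400,400),interpolation=cv2.INTER_CUBIC),cv2.resize(t['img'][150:250,210:310],(400,400),interpolation=cv2.INTER_CUBIC)])[:,:,::-1])
E
```

```text
23.7 [0.5654 0.0298] [ 0.35 -0.29]
18.0 [0.5688 0.0269] [ 0.32 -0.33]
12.3 [0.572  0.0236] [ 0.28 -0.36]
6.6 [0.5748 0.0201] [ 0.24 -0.38]
0.9 [0.5772 0.0162] [ 0.21 -0.4 ]
-4.8 [0.5793 0.0122] [ 0.16 -0.42]
-10.5 [0.5809 0.0079] [ 0.12 -0.44]
-16.2 [0.5821 0.0036] [ 0.08 -0.45]
-21.9 [ 0.5829 -0.0009] [ 0.03 -0.45]
-27.6 [ 0.5832 -0.0054] [-0.01 -0.45]
-33.3 [ 0.5831 -0.01  ] [-0.06 -0.45]
-39.0 [ 0.5825 -0.0145] [-0.1  -0.44]
-44.7 [ 0.5815 -0.0189] [-0.15 -0.43]
-50.4 [ 0.58   -0.0232] [-0.19 -0.41]
-56.1 [ 0.5782 -0.0273] [-0.23 -0.39]
-61.8 [ 0.5759 -0.0313] [-0.27 -0.37]
-67.5 [ 0.5732 -0.0349] [-0.3  -0.34]
-73.2 [ 0.5702 -0.0383] [-0.33 -0.31]
-78.9 [ 0.5669 -0.0414] [-0.36 -0.27]
-84.6 [ 0.5633 -0.0442] [-0.39 -0.24]
-90.3 [ 0.5594 -0.0465] [-0.41 -0.2 ]
-96.0 [ 0.5553 -0.0485] [-0.43 -0.15]
-101.7 [ 0.551 -0.05 ] [-0.44 -0.11]
-107.4 [ 0.5466 -0.0511] [-0.45 -0.07]
-113.1 [ 0.5421 -0.0518] [-0.45 -0.02]
-118.8 [ 0.5376 -0.0521] [-0.45  0.02]
-124.5 [ 0.5331 -0.0518] [-0.45  0.07]
-130.2 [ 0.5286 -0.0512] [-0.44  0.11]
-135.9 [ 0.5242 -0.05  ] [-0.43  0.15]
-141.6 [ 0.5199 -0.0485] [-0.41  0.2 ]
-147.3 [ 0.5158 -0.0465] [-0.39  0.24]
-153.0 [ 0.5119 -0.0442] [-0.36  0.27]
-158.7 [ 0.5083 -0.0414] [-0.33  0.31]
-164.4 [ 0.505  -0.0383] [-0.3   0.34]
[0.5579206  0.04468955 0.25711803] [-0.49521364 -0.42874991 -0.11638954] [-2.67023113e-02  3.86210685e-01  1.47988157e+00 -9.67696189e-05
  1.28076402e+00 -4.44691253e-01]
```

View pics/m2.png

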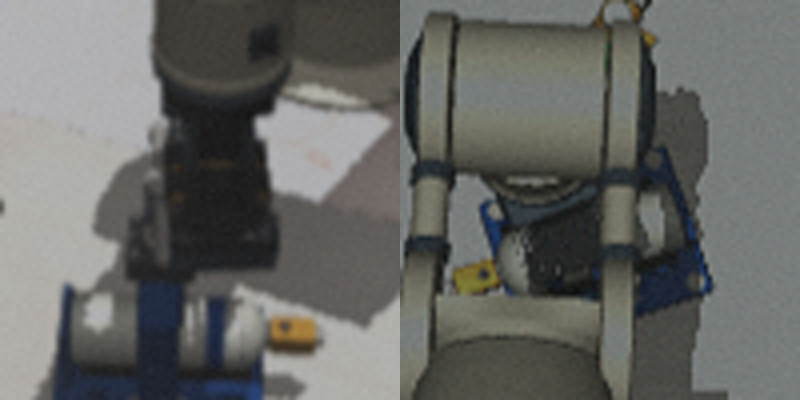

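>>> jog_arm([
  [0.25, -0.5, 0.3, 0, 0, 0, 0],
  [0.25, -0.5, 0, 0, 0, 0, 0],
  [0.25, -0.5, 0, 0, 0, 0, 0],
  [0.35, -0.29, 0, 0, 0, -5.7, 0],
  [0.32, -0.33, 0, 0, 0, -5.7, 0],
  [0.28, -0.36, 0, 0, 0, -5.7, 0],
  [0.24, -0.38, 0, 0, 0, -5.7, 0],
])

```text
time_s: 6.75
tool_pos: [0.5795, 0.0163, 0.2637]
ee_rot: [0.701, 0.713, 0.001, -0.0]
contact_force: [-1.8, 8.6, 6.3]
gripper_width: 0.002
grasp_force: 4.4
```

>>> jog_arm([
  [0.21, -0.4, 0, 0, 0, -5.7, 0],
  [0.16, -0.42, 0, 0, 0, -5.7, 0],
  [0.12, -0.44, 0, 0, 0, -5.7, 0],
  [0.08, -0.45, 0, 0, 0, -5.7, 0],
  [0.03, -0.45, 0, 0, 0, -5.7, 0],
  [-0.01, -0.45, 0, 0, 0, -5.7, 0],
  [-0.06, -0.45, 0, 0, 0, -5.7, 0],
  [-0.1, -0.44, 0, 0, 0, -5.7, 0],
])

```text
time_s: 7.55
tool_pos: [0.5843, -0.0192, 0.2637]
ee_rot: [0.923, 0.385, 0.001, 0.0]
contact_force: [2.6, 5.6, 2.0]
gripper_width: 0.002
grasp_force: 3.3
```

>>> jog_arm([
  [-0.2, -0.43, 0, 0, 0, -5.7, 0],
  [-0.24, -0.41, 0, 0, 0, -5.7, 0],
  [-0.28, -0.39, 0, 0, 0, -5.7, 0],
  [-0.32, -0.37, 0, 0, 0, -5.7, 0],
  [-0.35, -0.34, 0, 0, 0, -5.7, 0],
  [-0.35, -0.31, 0, 0, 0, -5.7, 0],
  [-0.36, -0.27, 0, 0, 0, -5.7, 0],
  [-0.39, -0.24, 0, 0, 0, -5.7, 0],
  [-0.41, -0.2, 0, 0, 0, -5.7, 0],
  [-0.43, -0.15, 0, 0, 0, -5.7, 0],
])

```text
time_s: 8.55
tool_pos: [0.5518, -0.052, 0.2639]
ee_rot: [0.995, -0.102, 0.002, 0.001]
contact_force: [7.8, -8.3, -0.3]
gripper_width: 0.007
grasp_force: 4.5
```

```bash
cat > look.py <<'E'
from h import *
import sys
o=env.observe();a=o['ee_rot'];print(o['tool_pos'],o['contact_force'],o['wrist_torque'],'yaw',2*np.degrees(np.arctan2(a[1],a[0]))-90,o['joints'][5])
V=lambda p:np.array([.5377,-.007,.012])+Rotation.from_euler('z',109.1,degrees=True).apply(p)
s=cap('scene');t=cap('top')
L=[]
for c in(s,t):
    p=proj(c,V([.032,0,.183]));print('tab px',p);x,y=p.round().astype(int)
    im=c['img'];L.append(cv2.resize(im[y-30:y+30,x-30:x+30],(400,400),interpolation=cv2.INTER_CUBIC))
    r=im[y-12:y+13,x-12:x+13].astype(int);g=r[...,1]-np.maximum(r[...,0],r[...,2]);rd=r[...,0]-np.maximum(r[...,1],r[...,2])
    print('green',(g>12).sum(),g.max(),'red',(rd>25).sum(),rd.max())
cv2.imwrite('pics/'+sys.argv[1],np.hstack(L)[:,:,::-1])
E
python3 look.py l1.png
```

```text
[ 0.55178435 -0.05197411  0.26387598] [ 7.81298706 -8.33970022 -0.26930059] [-1.44718057 -1.0523393   0.17125057] yaw -101.71763380220773 1.5748478201704006
tab px [274.45612145 192.01343989]
green 0 2 red 0 6
tab px [250.28415793 207.8420884 ]
green 0 7 red 0 5
```

View pics/l1.png

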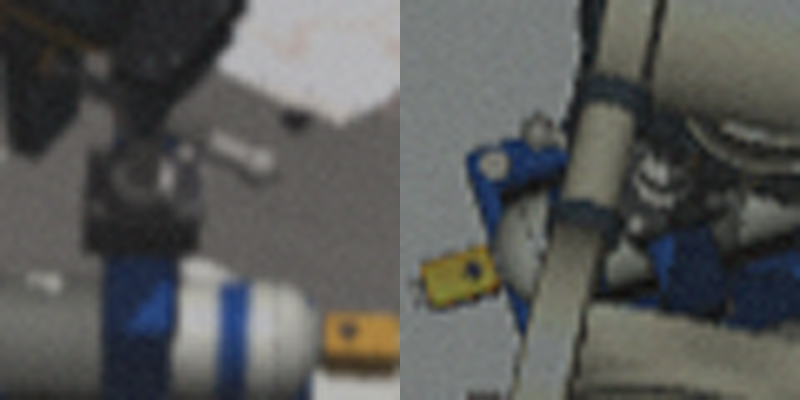

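>>> jog_arm([
  [-0.44, -0.11, 0, 0, 0, -5.7, 0],
  [-0.45, -0.06, 0, 0, 0, -5.7, 0],
  [-0.45, -0.01, 0, 0, 0, -5.7, 0],
  [-0.45, 0.03, 0, 0, 0, -5.7, 0],
  [-0.45, 0.07, 0, 0, 0, -5.7, 0],
])

```text
time_s: 9.15
tool_pos: [0.5287, -0.0529, 0.2638]
ee_rot: [0.939, -0.344, 0.002, 0.001]
contact_force: [1.9, -10.7, 1.6]
gripper_width: 0.005
grasp_force: 4.6
```

```bash
python3 look.py l2.png
```

```text
[ 0.5286925  -0.05294216  0.26378677] [  1.90385081 -10.72600166   1.61122013] [-1.85125284 -0.22901285  0.1248123 ] yaw -130.22172193359705 2.062528635278801
tab px [274.45612145 192.01343989]
green 0 3 red 0 7
tab px [250.28415793 207.8420884 ]
green 0 8 red 0 6
```

>>> jog_arm([
  [-0.44, 0.12, 0, 0, 0, -5.7, 0],
  [-0.43, 0.16, 0, 0, 0, -5.7, 0],
  [-0.41, 0.2, 0, 0, 0, -5.7, 0],
  [-0.39, 0.24, 0, 0, 0, -5.7, 0],
])

```text
time_s: 9.65
tool_pos: [0.5115, -0.0456, 0.2637]
ee_rot: [0.853, -0.523, 0.001, 0.001]
contact_force: [-0.0, -10.9, 3.1]
gripper_width: 0.007
grasp_force: 5.1
```

```bash
python3 look.py l3.png
```

```text
[ 0.51149649 -0.04560377  0.2636725 ] [ -0.0182502  -10.89009877   3.13599073] [-1.79242162  0.2135156   0.08500896] yaw -153.0161698677042 2.4676277043591175
tab px [274.45612145 192.01343989]
green 0 3 red 0 6
tab px [250.28415793 207.8420884 ]
green 0 7 red 0 5
```

>>> jog_arm([
  [-0.36, 0.27, 0, 0, 0, -5.7, 0],
  [-0.33, 0.31, 0, 0, 0, -5.7, 0],
  [-0.3, 0.34, 0, 0, 0, -5.7, 0],
  [-0.26, 0.37, 0, 0, 0, -5.7, 0],
])

```text
time_s: 10.15
tool_pos: [0.4987, -0.0326, 0.2638]
ee_rot: [0.732, -0.681, 0.001, 0.001]
contact_force: [-3.9, -11.5, 6.6]
gripper_width: 0.006
grasp_force: 5.8
```

```bash
python3 look.py l4.png
```

```text
[ 0.49868189 -0.03264872  0.2637533 ] [ -3.93784205 -11.53293721   6.55030946] [-1.82536322  0.73395776  0.01797011] yaw -175.819298783397 2.8861933241822015
tab px [274.45612145 192.01343989]
green 0 2 red 0 6
tab px [250.28415793 207.8420884 ]
green 0 7 red 0 6
```

View pics/l4.png

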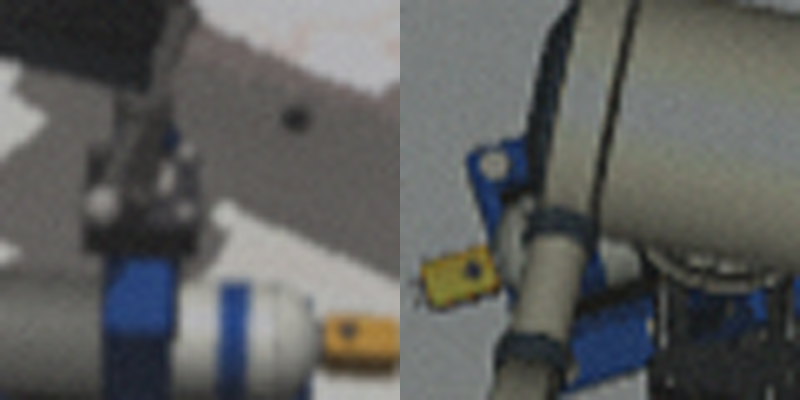

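>>> jog_arm([
  [0.04, -0.5, 0, 0, 0, 0, 0],
  [0, 0, 3, 0, 0, 0, 0],
  [0, 0, 3.2, 0, 0, 0, 0],
  [0.36, 0.33, 0, 0, 0, 8.5, 0],
  [0.36, 0.33, 0, 0, 0, 8.5, 0],
  [0.36, 0.33, 0, 0, 0, 8.5, 0],
  [0.36, 0.33, 0, 0, 0, 8.5, 0],
  [0.36, 0.33, 0, 0, 0, 8.5, 0],
  [0.36, 0.33, 0, 0, 0, 8.5, 0],
  [0.36, 0.33, 0, 0, 0, 8.5, 0],
])

```text
time_s: 11.25
tool_pos: [0.5244, -0.0132, 0.3251]
ee_rot: [0.975, -0.222, 0.0, -0.0]
contact_force: [-0.5, 0.0, 1.0]
gripper_width: 0.004
grasp_force: 0.0
```

>>> jog_arm([
  [0.36, 0.33, 0, 0, 0, 8.5, 0],
  [0.36, 0.33, 0, 0, 0, 8.5, 0],
  [0.36, 0.33, 0, 0, 0, 8.5, 0],
  [0.36, 0.33, 0, 0, 0, 8.5, 0],
  [0.36, 0.33, 0, 0, 0, 8.5, 0],
  [0.36, 0.33, 0, 0, 0, 8.5, 0],
  [0.36, 0.33, 0, 0, 0, 8.5, 0],
  [0.36, 0.33, 0, 0, 0, 8.5, 0],
  [0.36, 0.33, 0, 0, 0, 8.5, 0],
  [0.36, 0.33, 0, 0, 0, 8.5, 0],
])

```text
time_s: 12.25
tool_pos: [0.5604, 0.0198, 0.325]
ee_rot: [0.869, 0.495, 0.0, -0.0]
contact_force: [-0.4, -0.1, 0.6]
gripper_width: 0.002
grasp_force: 0.0
```

>>> jog_arm([
  [0.36, 0.33, 0, 0, 0, 8.5, 0],
  [0.36, 0.33, 0, 0, 0, 3, 0],
  [0, 0, 0, 0, 0, 0, 0],
])

```text
time_s: 12.55
tool_pos: [0.5677, 0.0266, 0.3249]
ee_rot: [0.817, 0.577, 0.0, 0.0]
contact_force: [0.1, -0.1, -0.4]
gripper_width: 0.004
grasp_force: 0.0
```

```bash
python3 look.py l5.png; python3 plan.py 4.2 -5.7 18
```

```text
[0.56773227 0.02659186 0.32492303] [ 0.14929011 -0.08060361 -0.44680645] [-0.08564121  0.08468474 -0.02695126] yaw -19.48380251491764 0.2816670230696113
tab px [274.45612145 192.01343989]
green 0 3 red 0 7
tab px [250.28415793 207.8420884 ]
green 0 8 red 0 5
4.2 [0.5759 0.0185] [ 0.23 -0.39]
-1.5 [0.5782 0.0145] [ 0.19 -0.41]
-7.2 [0.58   0.0104] [ 0.15 -0.43]
-12.9 [0.5815 0.0061] [ 0.1  -0.44]
-18.6 [0.5825 0.0017] [ 0.06 -0.45]
-24.3 [ 0.5831 -0.0028] [ 0.01 -0.45]
-30.0 [ 0.5832 -0.0073] [-0.03 -0.45]
-35.7 [ 0.5829 -0.0119] [-0.08 -0.45]
-41.4 [ 0.5822 -0.0164] [-0.12 -0.44]
-47.1 [ 0.5809 -0.0207] [-0.16 -0.42]
-52.8 [ 0.5793 -0.025 ] [-0.2  -0.41]
-58.5 [ 0.5773 -0.029 ] [-0.24 -0.38]
-64.2 [ 0.5748 -0.0328] [-0.28 -0.36]
-69.9 [ 0.572  -0.0364] [-0.32 -0.33]
-75.6 [ 0.5689 -0.0397] [-0.35 -0.29]
-81.3 [ 0.5654 -0.0426] [-0.37 -0.26]
-87.0 [ 0.5617 -0.0452] [-0.4  -0.22]
-92.7 [ 0.5577 -0.0474] [-0.42 -0.18]
-98.4 [ 0.5535 -0.0492] [-0.43 -0.14]
```

>>> jog_arm([
  [0.25, 0.3, 0, 0, 0, 7.9, 0],
  [0.25, 0.3, 0, 0, 0, 7.9, 0],
  [0.2, 0.3, 0, 0, 0, 7.9, 0],
  [0, 0, -2, 0, 0, 0, 0],
  [0, 0, -2, 0, 0, 0, 0],
  [0, 0, -2, 0, 0, 0, 0],
  [0.04, -0.55, 0, 0, 0, 0, 0],
  [0.04, -0.55, 0, 0, 0, 0, 0],
  [0.04, -0.4, 0, 0, 0, 0, 0],
  [0, 0, 0, 0, 0, 0, 0],
])

```text
time_s: 13.65
tool_pos: [0.576, 0.0199, 0.266]
ee_rot: [0.681, 0.732, 0.0, 0.001]
contact_force: [0.4, 0.1, -0.7]
gripper_width: 0.005
grasp_force: 0.0
```

```bash
python3 look.py l6.png
```

```text
[0.57598488 0.01991417 0.26598985] [ 0.40227723  0.07989773 -0.6910048 ] [-0.10495867  0.03625073 -0.04515801] yaw 4.086948445058397 -0.14025714869380526
tab px [274.45612145 192.01343989]
green 0 3 red 0 8
tab px [250.28415793 207.8420884 ]
green 0 6 red 0 4
```

```bash
cat >> look.py <<'E'
ref=cv2.imread('pics/scene1.png')[:,:,::-1]
p=proj(s,V([.030,0,.183])).round().astype(int);x,y=p
sl=np.s_[y-8:y+9,x-16:x+9]
A=cv2.cvtColor(np.ascontiguousarray(ref[sl]),cv2.COLOR_RGB2GRAY);B=cv2.cvtColor(np.ascontiguousarray(s['img'][sl]),cv2.COLOR_RGB2GRAY)
print('ncc spring box',cv2.matchTemplate(A,B,cv2.TM_CCOEFF_NORMED)[0,0])
E
python3 look.py l7.png|tail -1
```

```text
ncc spring box 0.8198342
```

>>> jog_arm([
  [0.23, -0.4, 0, 0, 0, -5.7, 0],
  [0.19, -0.42, 0, 0, 0, -5.7, 0],
  [0.15, -0.43, 0, 0, 0, -5.7, 0],
  [0.1, -0.44, 0, 0, 0, -5.7, 0],
])

```text
time_s: 14.25
tool_pos: [0.583, 0.005, 0.2656]
ee_rot: [0.813, 0.582, 0.001, -0.0]
contact_force: [3.6, 8.7, 3.0]
gripper_width: 0.003
grasp_force: 4.8
```

```bash
python3 look.py l8.png
```

```text
[0.58296712 0.00495585 0.26555993] [3.63221077 8.66209755 2.99142251] [ 1.3284268  -0.50923895  0.08235579] yaw -18.845426864459583 0.23344244259054464
tab px [274.45612145 192.01343989]
green 0 4 red 0 8
tab px [250.28415793 207.8420884 ]
green 0 7 red 0 5
ncc spring box 0.8766696
```

>>> jog_arm([
  [-0.03, 0.2, 0, 0, 0, 0, 0],
  [0, 0, 5, 0, 0, 0, 0],
  [0, 0, 5, 0, 0, 0, 0],
  [0, 0, 0, 0, 0, 0, 0],
])

```text
time_s: 14.75
tool_pos: [0.5839, 0.0059, 0.3716]
ee_rot: [0.812, 0.583, 0.004, 0.003]
contact_force: [0.4, 0.5, 0.1]
gripper_width: 0.003
grasp_force: 0.0
```

```bash
python3 look.py l9.png
```

```text
[0.58390947 0.00591146 0.37163865] [0.40778073 0.47143153 0.09779096] [-0.14021824  0.11848817 -0.017838  ] yaw -18.620351029258757 0.2329493775573617
tab px [274.45612145 192.01343989]
green 0 3 red 0 6
tab px [250.28415793 207.8420884 ]
green 0 8 red 0 3
ncc spring box 0.814516
```

```bash
python3 -c "
import cv2,numpy as np
cv2.imwrite('pics/c9.png',np.hstack([cv2.imread('pics/l8.png')[:,:400],cv2.imread('pics/l9.png')[:,:400]]))"
```

```text
(no output)
```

View pics/c9.png

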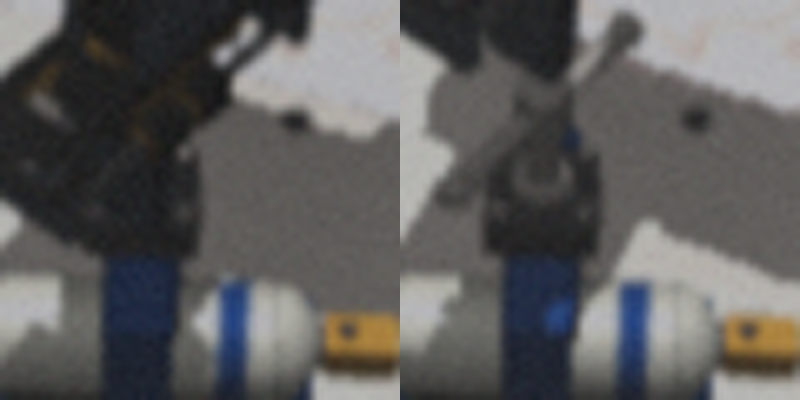

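```bash
cat >> look.py <<'E'
q=proj(s,V([.028,0,.183])),proj(s,V([.036,0,.183]));print('edge,out',q)
print(s['img'][y-4:y+5,x-4:x+8].astype(int).sum(2)//3)
r=s['img'][y-6:y+7,x-6:x+9].astype(int);print((r[...,1]-(r[...,0]+r[...,2])//2).max())
E
python3 look.py l10.png | tail -12
```

```text
ncc spring box 0.8209389
edge,out (array([273.24317202, 191.96885145]), array([275.66926128, 192.05803533]))
[[ 53  42  41  52  82  97  95  91  94  93  92  92]
 [ 48  40  40  44  75  93  92  94  93  94  93  94]
 [ 46  39  39  48  78  89  95  92  93  95  93  94]
 [ 43  43  41  52  78  90  95  91  94  94  95  92]
 [ 50  55  49  57  76  95  94  93  91  94  93  95]
 [ 55  60  58  62  76  97  95  93  94  95  97  95]
 [ 48  60  53  55  71  92  93  95  97  99 102  92]
 [ 44  50  45  51  75  92  95  96  96 116 132 120]
 [ 40  41  40  51  81  96  97  92 106 147 166 152]]
3
```

>>> jog_arm([
  [0, 0, -5, 0, 0, 0, 0],
  [0, 0, -5, 0, 0, 0, 0],
  [0.05, -0.2, 0, 0, 0, 0, 0],
  [0.06, -0.45, 0, 0, 0, -5.7, 0],
  [0.01, -0.45, 0, 0, 0, -5.7, 0],
  [-0.03, -0.45, 0, 0, 0, -5.7, 0],
])

```text
time_s: 15.55
tool_pos: [0.5825, -0.0087, 0.2647]
ee_rot: [0.891, 0.454, -0.0, -0.001]
contact_force: [4.0, 8.7, -8.3]
gripper_width: 0.001
grasp_force: 4.8
```

```bash
python3 look.py l11.png
```

```text
[ 0.58252458 -0.00867133  0.26468271] [ 3.98329893  8.65516895 -8.28096585] [ 1.51520592 -0.58602002  0.05884325] yaw -35.957694471167954 0.5086312230229382
tab px [274.45612145 192.01343989]
green 0 3 red 0 7
tab px [250.28415793 207.8420884 ]
green 0 7 red 0 5
ncc spring box 0.9427155
edge,out (array([273.24317202, 191.96885145]), array([275.66926128, 192.05803533]))
[[48 41 39 46 76 91 91 92 91 92 90 93]
 [45 38 35 44 75 87 91 95 93 93 90 92]
 [38 37 37 46 73 86 89 92 93 93 92 91]
 [40 39 43 51 76 90 92 91 91 91 90 89]
 [45 47 45 52 75 90 92 89 91 93 93 92]
 [49 58 55 53 75 89 94 93 91 93 95 92]
 [49 58 49 53 66 90 92 96 94 95 92 90]
 [36 43 51 45 72 90 95 94 88 95 91 93]
 [38 36 35 49 73 90 97 93 96 96 92 93]]
3
```

>>> jog_arm([
  [-0.08, -0.45, 0, 0, 0, -5.7, 0],
  [-0.12, -0.44, 0, 0, 0, -5.7, 0],
  [-0.16, -0.42, 0.1, 0, 0, -5.7, 0],
  [-0.2, -0.41, 0, 0, 0, -5.7, 0],
])

```text
time_s: 16.05
tool_pos: [0.5778, -0.0263, 0.2662]
ee_rot: [0.963, 0.269, 0.0, -0.001]
contact_force: [8.8, 6.0, -4.7]
gripper_width: 0.007
grasp_force: 5.2
```

```bash
python3 look.py l12.png
```

```text
[ 0.57781895 -0.02631416  0.26622486] [ 8.81670947  6.02873843 -4.6844277 ] [ 1.06630825 -1.35346688  0.02012825] yaw -58.76570905790214 0.8757103291632513
tab px [274.45612145 192.01343989]
green 0 4 red 0 6
tab px [250.28415793 207.8420884 ]
green 0 6 red 0 5
ncc spring box 0.92719495
edge,out (array([273.24317202, 191.96885145]), array([275.66926128, 192.05803533]))
[[55 61 57 53 82 95 94 90 93 90 92 96]
 [56 62 55 50 78 89 94 95 92 90 95 89]
 [56 66 51 55 74 86 89 91 95 91 93 91]
 [48 57 51 58 72 84 93 88 94 90 90 92]
 [44 54 50 62 74 89 93 94 90 93 90 93]
 [52 60 60 63 72 92 94 94 95 95 95 92]
 [45 57 57 55 74 93 95 98 95 94 96 91]
 [46 44 40 50 77 90 95 96 94 94 97 92]
 [36 34 36 47 78 91 94 91 93 92 96 94]]
4
```

>>> jog_arm([
  [-0.24, -0.38, 0, 0, 0, -5.7, 0],
  [-0.28, -0.36, 0, 0, 0, -5.7, 0],
  [-0.32, -0.33, 0.1, 0, 0, -5.7, 0],
])

```text
time_s: 16.45
tool_pos: [0.5698, -0.0374, 0.2673]
ee_rot: [0.992, 0.123, 0.001, -0.0]
contact_force: [10.6, 2.3, -8.4]
gripper_width: 0.008
grasp_force: 5.5
```

```bash
python3 look.py l13.png
```

```text
[ 0.56979026 -0.03737366  0.26729842] [10.63717022  2.26705717 -8.44238703] [ 0.47390028 -1.75331301  0.04001934] yaw -75.86928091144314 1.153314144207152
tab px [274.45612145 192.01343989]
green 23 93 red 0 7
tab px [250.28415793 207.8420884 ]
green 16 92 red 0 5
ncc spring box 0.8440245
edge,out (array([273.24317202, 191.96885145]), array([275.66926128, 192.05803533]))
[[ 93 112  96  80 101  99  91  95  93  95  91  90]
 [ 76  97  82  71  97  95  89  93  92  92  92  91]
 [ 59  68  57  63  92  86  84  90  90  94  92  91]
 [ 48  55  46  57  80  76  86  89  91  91  95  92]
 [ 44  53  47  54  64  68  88  92  92  92  92  90]
 [ 54  60  57  58  51  60  88  93  95  96  87  93]
 [ 51  56  56  55  47  58  90  96  96  95  95  93]
 [ 44  45  45  56  60  67  90  96  92  93  95  96]
 [ 39  39  38  55  73  83  96  94  95  95  93  94]]
96
```

>>> jog_arm([
  [0.3, 0.08, 0, 0, 0, 0, 0],
  [0.7, 0.17, 0, 0, 0, 0, 0],
  [0, 0, 4, 0, 0, 0, 0],
  [0, 0, 4.5, 0, 0, 0, 0],
  [0, 0, 4.5, 0, 0, 0, 0],
  [-3, -3, 0, 0, 0, 0, 0],
  [-4, -2, 0, 0, 0, 0, 0],
  [-4, -2, 0, 0, 0, 0, 0],
  [0, 0, 0, 0, 0, 0, 0],
  [0, 0, 0, 0, 0, 0, 0],
])

```text
time_s: 17.55
tool_pos: [0.4685, -0.1053, 0.3976]
ee_rot: [0.992, 0.124, 0.0, 0.0]
contact_force: [0.9, 0.4, 0.6]
gripper_width: 0.003
grasp_force: 0.0
```

```bash
python3 look.py l14.png
```

```text
[ 0.4685322  -0.10534177  0.39755689] [0.92847012 0.37278084 0.58844633] [-0.09484861  0.13499875  0.06578154] yaw -75.71356047003607 0.975826931428893
tab px [274.45612145 192.01343989]
green 27 111 red 0 6
tab px [250.28415793 207.8420884 ]
green 16 90 red 0 4
ncc spring box 0.90436053
edge,out (array([273.24317202, 191.96885145]), array([275.66926128, 192.05803533]))
[[ 91 112  94  95 145 161 161 172 173 172 175 173]
 [ 84  99  85  81 119 125 136 161 176 171 175 174]
 [ 69  77  66  69  98  96 115 161 174 176 174 172]
 [ 55  58  52  57  81  89 110 160 176 172 171 171]
 [ 64  74  67  58  72  71 102 157 176 170 173 170]
 [ 81 102  90  66  54  56  96 159 173 174 172 173]
 [ 78  93  83  65  56  57  99 161 177 174 175 174]
 [ 60  68  59  66  85  95 124 165 173 175 175 173]
 [ 48  46  44  77 129 148 159 173 175 176 172 178]]
114
```

View pics/l14.png

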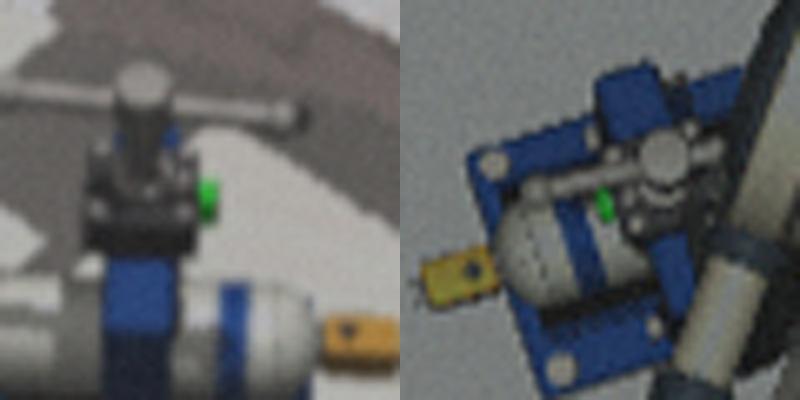

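The green tab is out with no red, at crop pixel (208,200) in the scene view and (605,205) in the top view. The tool is clear of the vise.

```bash
python3 -c "
from rig import env
print(env.job_done())"
```

```text
the job is handed in; nothing more can be done
None
```

The cylinder is home against the end stop and clamped, the tab shows green only with no red, the arm is clear of the vise, and the job was handed in at about 17.7 s; no verdict came back.

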